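# Fit a thin valve plate lying flush in a gauge block onto the valve seat

### The job

The thin steel valve plate lies flush in the channel of the gauge block, held by a sprung side pin, where no finger can get at its edges. Pressing on it with about 10 N and never much more, slide it lengthwise out of the channel's open end until its end overhangs the block, pinch it by the overhanging end, lift it off and lower it (do not drop it) flat onto the round valve seat with the stud through its hole, then let go. Never lean hard on the block or seat, never let the plate fall, and leave the bushing, wrench and collar where they are.

Things in the scene. Friction and masses are not known exactly. Their poses are not given: they have to be found in the camera images.
- plate: Thin flat bright steel valve plate, 125 mm long (x), 50 mm wide (y), 3 mm thick, 0.10 to 0.19 kg, with one 18 mm hole. Origin: centre of its underside (its balance point within 1 mm); the hole is nearer the +x end, the -x end starts at the channel's open end. Lightly oiled: friction on block and seat about 0.15; dry finger pads grip it much better.
- plate_front (a point): Middle of the plate's -x end, on its underside: the end that starts 1 to 6 mm inside the channel's open end and that is to overhang.
- plate_hole (a point): Centre of the plate's 18 mm hole, on the underside: 22.5 mm from the plate's origin toward +x, 85 mm from its -x end.
- block: Dark steel gauge block bolted to the bench, 143 mm long (x), 85 mm wide (y), 48 mm high. Origin: centre of its underside. Channel along x in its top: 56 mm wide, 3 mm deep, open at the -x end (toward the robot), closed at +x by a 10 mm stop. The plate lies in it, top flush with the rims, 2 to 8 mm free behind; it slides out only toward -x.
- block_edge (a point): Middle of the channel floor's edge at the block's open -x end face: 71.5 mm from the block's origin toward -x, 45 mm above the bench. The plate topples if slid out more than 60 mm past it; about 40 mm of overhang leaves room to pinch it across its 50 mm width from above, fingertips reaching below it beside both edges.
- seat: Round steel valve seat bolted to the bench: disc 100 mm across and 40 mm high with ring grooves, flat on top, and in its centre an upright threaded stud 12 mm across that stands 29 mm above the disc's top, its last 5 mm tapered. Origin at the centre of its underside. The plate may lie on it in any direction.
- seat_stud (a point): Foot of the stud, at the centre of the seat's top face, 40 mm above the bench.
- bushing: Bystander: plain steel cylinder standing upright, 48 mm across, 45 mm high, between block and seat. Origin at the centre of its underside. Not to be moved.
- wrench: Bystander: steel wrench lying flat beyond the work. Not to be moved.
- collar: Bystander: dark steel collar lying flat, 36 mm across, 16 mm high, on the robot's side of the work. Origin at the centre of its underside. Not to be moved.
- block_pin (a point): Tip of a sprung side pin in the block's +y rim, 20 mm from the block's middle toward -x. It pushes the plate against the -y rim with about 5 N, so the plate drags (about 1.5 N) all the way: it follows the fingers only when pressed down with about 8 to 12 N; less slips, and beyond 20 N its lapped face gets marked, so touch down at 5 mm/s or so. The pin yields sideways and lets the plate lift straight out.
Things that resemble listed ones, but are neither listed nor needed, are in the scene too. What is meant by the plate is not green, and is the larger of those in its own colour.

How it is judged:
By the outcome, as a careful person would: the job done as asked, in the order asked, and still so for the second after the job is handed in, with the robot touching nothing.
It also fails if it takes over 72 s, if anything falls off the work surface, if the arm or the gripper's body presses on something with over 40 N, if the wrist force passes 120 N, or if a joint passes its speed limit or range.

### The arm

A 6-joint arm with a two-finger parallel gripper is mounted at the origin on the work surface. World frame = base frame: x ahead of the robot, y to its left, z up, the work surface at z = 0. Lengths are in mm, angles in rad, forces in N, time in s.
With the tool pointing down it reaches from about 300 to 775 mm from the base axis. Payload 14.6 kg.
Tool frame: the origin (TCP) lies between the finger pads; the fingertips stand 19 mm ahead of it and the grasp point (between the pads) is the TCP; z points along the fingers, y is the line along which they close (so a half turn about z gives the same grasp; the last joint's range is limited). The gripper opens to 94 mm and grips with 3 to 60 N. Pads are 16 mm wide; open, the fingers measure 119 mm over their backs; the gripper's body (75 mm by 177 mm) begins 78 mm behind the grasp point.
Start: joints at [-1.294, 0.3, 1.521, -0, 1.321, -0.067], TCP at [185.38, -517.807, 224.446] pointing down, gripper open.
Joint ranges: [-3.03, 3.03], [-0.79, 2.21], [0.23, 2.52], [-1.04, 4.18], [0, 3.07], [-2.55, 2.55]. Speed limits (rad/s): [2.22, 2.22, 2.57, 3.14, 3.14, 3.14].

### API

Orientations are given as [roll, pitch, yaw] about the fixed x, y, z axes, in that order (R = Rz(yaw) Ry(pitch) Rx(roll)).
In Python, from cell import monitor, imaging, job, find_in, trace gives the robot as it stands. The module is installed in compiled form; this text tells all that it offers.
- The arm moves only by the tool arm_command, never from a script. Its argument "steps" is a list of rows, each a list of 5 numbers: the opening, from 0 (shut) to 1 (fully open), then the shift along the tool's x, y, z in mm, then the turn about the tool's z in degrees. In form: [[gripper, dx, dy, dz, turn], ...]. A call has 1 to 20 rows; each row is the pose to reach, as a shift and turn from the pose commanded when the call began, along the tool's axes at that moment; what a row does not reach only later rows make up. A row lasts 1/8 s, in which the tool goes at most 62.5 mm and 10.7 degrees, less where a joint would pass 70% of its speed; a pose out of reach is approached as far as the arm can. A call with a gripper value outside its range is refused whole. The fingers move at their own pace and stop on an object; "force" is the grip in N (left out, the last holds). Time passes only in rows, so rows that repeat a pose let the fingers close. It gives the time, the measured TCP pose, the force, the opening and the grip force at its end, in the units of the state.
- monitor.read_state(): the state, without advancing time (a new reading comes with each control period).
- imaging.camera(name): name is "scene" or "top"; returns a dict with "img" (400x640x3 uint8, red, green, blue), "mtx" (3x3 intrinsics, pixels), "view" (4x4, takes a point from world to camera coordinates). Camera axes: x right, y down, z forward; pixel columns grow to the right and rows downward; lengths in mm; the calibration is good to about 2 mm. A picture is of the moment at which its call begins. There is no depth.
- job.sign_off(): hands the job in; it is judged then, once.
Trained networks look in a picture, given as the dict that the camera call returned (one of the last four; its "shot" number tells which), for a name from the list of things; names that differ only in an ending like _2 or _b are one class to them, and where a whole thing is asked for, a point or a joint stands for the part that bears it (a point fixed in the world has none). Each returns a list of dicts, best first, with "p" (0 to 1); they miss things now and then, are a little off and sometimes report something else, mostly with a low value. They report only what shows in the picture. A call takes as long as a camera call. They do not tell look-alikes from the thing itself.
- find_in(picture, target): "rect" ([centre column, centre row, width, height] in pixels, round what is visible of it).
- trace(picture, target): "region" (400x640 bool, what is visible of it) and "rect" ([centre column, centre row, width, height] in pixels, round what is visible of it).
The state is a dict: "clock": time; "joints": joint angles; "qd": joint speeds; "effort": joint torques, N m; "eef_pos": TCP position; "eef_rot": TCP orientation; "wrist_force": force on the tool from outside, world axes, zero at the start; "moment": the same for the moment, N m; "finger_gap": finger opening in mm; "finger_force": force on a finger pad.
Only numpy, scipy, OpenCV 4.12 (cv2) and the standard library are available. Lean on these libraries where they do the work, as an engineer would, in place of code of your own. Each camera call takes 0.05 s, during which the arm holds its last target. There are 200 camera calls.

## Working session

There is one attempt and no reset: what is moved stays moved. The work goes in short steps, Python scripts to look and compute and a tool call to move; the robot and the scene stay as the last step left them, time stands still between calls to the robot, and variables do not carry over. Pictures are saved under pics/ and viewed, at most 12 in all, crops included, and the job is handed in when it is done.

Besides the shell and the picture viewer there is one more tool, called after ">>>" as name([rows], argument=value, ...), one row to a line, values as JSON. arm_command: Moves the arm, as the interface text tells. Its arguments: {"type":"object","properties":{"steps":{"type":"array","items":{"type":"array","items":{"type":"number"}}},"force":{"type":"number"}},"required":["steps"]}

```bash
mkdir -p pics
cat > h.py <<'E'
import numpy as np, cv2
from cell import monitor, imaging, job, find_in, trace
def save(c,n): cv2.imwrite('pics/'+n,c['img'][:,:,::-1])
def ray(c,u,v,z):
    V=np.array(c['view']);K=np.array(c['mtx']);R=V[:3,:3];t=V[:3,3]
    o=-R.T@t;d=R.T@np.linalg.inv(K)@np.array([u,v,1.]);return o+d*(z-o[2])/d[2]
def px(c,p):
    V=np.array(c['view']);q=np.array(c['mtx'])@(V[:3,:3]@np.array(p,float)+V[:3,3]);return q[:2]/q[2]
E
python3 - <<'E'
from h import *
np.set_printoptions(precision=1,suppress=True)
a=imaging.camera('top');b=imaging.camera('scene')
cv2.imwrite('pics/top.png',a['img'][:,:,::-1]);save(b,'scene.png')
Z=dict(plate=48,block=48,seat=40,bushing=45,wrench=5,collar=16)
for n,z in Z.items():
  for c,k in((a,'top'),(b,'scene')):
    for r in trace(c,n)[:4]:
      m=r['region'];v,u=np.nonzero(m);(cc,wh,an)=cv2.minAreaRect(np.c_[u,v].astype(np.float32))
      print(n,k,round(r['p'],2),np.array(r['rect']),'ctr',ray(c,*cc,z)[:2], np.array(wh),round(an,1),c['img'][m].mean(0))
print(monitor.read_state())
print(a['view'],a['mtx'])
E
```

```text
plate top 0.76 [385.2 215.1  26.2  44.9] ctr [ 526.1 -248.4] [18.6 45.4] 9.5 [245.3 246.1 247.2]
plate top 0.69 [434.7 220.6   9.8  27.8] ctr [ 523.7 -377.8] [29.4 11.4] 87.5 [246.  247.1 248.2]
plate top 0.66 [427.5 285.1  33.3  54.8] ctr [ 357.4 -358.1] [48.6 19. ] 73.8 [ 57.1 199.   97.5]
plate scene 0.88 [157.5 195.4  52.6  40.8] ctr [ 399.3 -367.7] [47.9 23. ] 48.0 [ 61.4 146.2  78.8]
plate scene 0.87 [166.9 256.4  27.4  40.6] ctr [ 562.7 -388. ] [36.4 19.1] 68.2 [196.8 198.  197.1]
plate scene 0.7 [235.6 219.5  34.9  56.2] ctr [ 530.6 -245.8] [50.1 25.5] 78.1 [209.4 210.6 209.8]
block top 0.85 [382.8 217.7  42.8  58.2] ctr [ 531.2 -240. ] [36.8 53. ] 10.8 [130.7 134.9 137.4]
block scene 0.75 [235.  229.2  55.3  78.3] ctr [ 553.2 -242. ] [69.6 48. ] 78.5 [80.8 81.2 80.7]
block scene 0.56 [230.2 218.4  37.5  46.1] ctr [ 529.4 -245.7] [48.2 24.7] 76.9 [212.9 214.1 213.3]
seat top 0.87 [235.4 203.8  40.5  42.4] ctr [562.6 162.4] [37.1 35.3] 26.6 [199.6 207.5 211.3]
seat scene 0.84 [415.2 180.2  46.9  43.5] ctr [580.8 159. ] [42. 45.] 90.0 [128.5 130.7 130.7]
seat scene 0.18 [232.6 
[... 529 characters left out ...]
0. 11.] 90.0 [114.6 119.4 123.4]
collar scene 0.66 [332.8 178.4  13.9  12. ] ctr [489.    8.3] [13. 13.] 90.0 [67.1 68.  68.5]
{'clock': 0.7, 'joints': array([-1.3,  0.3,  1.5, -0. ,  1.3, -0.1]), 'qd': array([ 0., -0.,  0., -0., -0., -0.]), 'effort': array([ -0. , -53.2, -35.3,   0.1,   0. ,   0. ]), 'eef_pos': array([ 185.4, -517.8,  224.4]), 'eef_rot': array([-3.1, -0. ,  0.3]), 'wrist_force': array([-0.1, -0.3,  0. ]), 'moment': array([0., 0., 0.]), 'finger_force': 0.0, 'finger_gap': 93.82460742712809}
[[   0.    -1.     0.   -87.9]
 [  -1.    -0.    -0.1  557.7]
 [   0.1   -0.    -1.  1051. ]
 [   0.     0.     0.     1. ]] [[399.4   0.  325.1]
 [  0.  399.4 207.4]
 [  0.    0.    1. ]]
```

View pics/top.png

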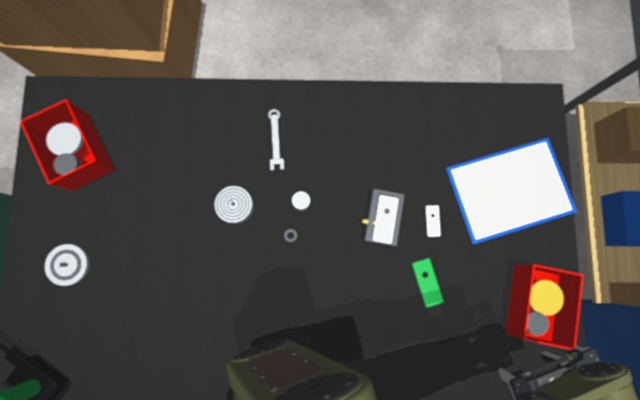

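View pics/scene.png

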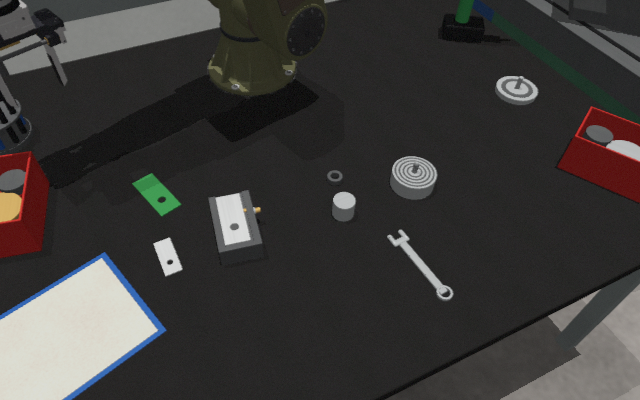

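The top view shows three plate-like things: the bright plate in the block (385,217), a smaller bright plate on the bench (433,221) and a green plate (427,283). I choose (385,217), which is not green and is the larger bright one. The seat with stud is at (233,204), and the disc at (66,265) is a look-alike. Next is one close crop, plus sub-pixel measurement.

```bash
cat > m.py <<'E'
from h import *
np.set_printoptions(precision=1,suppress=True)
def plate(c,z,seed=None):
    best=None
    for r in trace(c,'plate'):
        m=r['region'];col=c['img'][m].mean(0)
        if col[1]-col[0]>40: continue
        v,u=np.nonzero(m)
        P=np.array([ray(c,a,b,z)[:2] for a,b in zip(u,v)]).astype(np.float32)
        h=cv2.convexHull(P);A=cv2.contourArea(h)
        if best is None or A>best[0]: best=(A,cv2.minAreaRect(P),cv2.boxPoints(cv2.minAreaRect(P)))
    return best
E
python3 - <<'E'
from m import *
a=imaging.camera('top');b=imaging.camera('scene')
tiles=[]
for c,k,(u,v),(us,vs) in((a,'top',(385,217),(233,204)),(b,'scene',(235,225),(414,178))):
    print(k,'plate',plate(c,48))
    for (x,y) in((u,v),(us,vs)):
        t=c['img'][y-45:y+45,x-45:x+45,::-1]
        tiles.append(cv2.resize(t,(390,290) if 0 else (290,290),interpolation=cv2.INTER_CUBIC))
    g=c['img'].min(2)
    for th in (150,180,205):
        w=g[v-40:v+40,u-32:u+32]
        m=(w>th).astype(np.uint8);n,l,s,_=cv2.connectedComponentsWithStats(m)
        i=1+np.argmax(s[1:,4]);vv,uu=np.nonzero(l==i)
        P=np.array([ray(c,p+u-32,q+v-40,48)[:2] for p,q in zip(uu,vv)]).astype(np.float32)
        R=cv2.minAreaRect(P);print(th,R,cv2.boxPoints(R).tolist())
    for n in('seat_stud','plate_hole','block_edge','plate_front','block_pin'):
        for r in find_in(c,n)[:2]:print(k,n,r['p'],np.array(r['rect']),ray(c,*r['rect'][:2],{'seat_stud':40}.get(n,48))[:2])
cv2.imwrite('pics/crops.png',np.vstack([np.hstack(tiles[:2]),np.hstack(tiles[2:])]))
print('cam',ray(b,0,0,1e-9)*0-np.array(b['view'])[:3,:3].T@np.array(b['view'])[:3,3])
E
```

```text
top plate (5981.246231962694, ((527.08837890625, -249.30300903320312), (51.49222946166992, 125.00597381591797), 81.2776870727539), array([[ 461.4, -265.3],
       [ 585. , -284.2],
       [ 592.8, -233.3],
       [ 469.2, -214.4]], dtype=float32))
150 ((527.3424072265625, -247.63864135742188), (57.09255599975586, 130.4304962158203), 80.12879180908203) [[458.1988525390625, -264.5821838378906], [586.6983642578125, -286.9424133300781], [596.4859619140625, -230.69509887695312], [467.9864501953125, -208.33486938476562]]
180 ((527.2064819335938, -247.68106079101562), (54.07030487060547, 128.7021942138672), 80.13993072509766) [[459.17633056640625, -263.2972412109375], [585.9774780273438, -285.3365173339844], [595.2366333007812, -232.06488037109375], [468.43548583984375, -210.02560424804688]]
205 ((527.1854248046875, -247.6091766357422), (52.47380447387695, 126.75147247314453), 80.09117126464844) [[460.2402038574219, -262.5489501953125], [585.1008911132812, -284.3604431152344], [594.130615234375, -232.66940307617188], [469.26995849609375, -210.85791015625]]
top seat_stud 0.72 [235.1 205.2  3
[... 1283 characters left out ...]
125) [[462.5717468261719, -258.43505859375], [582.6834716796875, -279.387939453125], [590.8916015625, -232.33477783203125], [470.7799072265625, -211.38189697265625]]
scene seat_stud 0.9 [412.4 179.2  45.9  40.7] [585.4 153. ]
scene seat_stud 0.33 [232.8 219.8  32.3  49.5] [ 526.4 -244.3]
scene plate_hole 0.73 [232.1 220.   36.4  50.2] [ 532.5 -247.1]
scene plate_hole 0.65 [156.8 196.1  47.3  42.2] [ 406.9 -368. ]
scene block_edge 0.85 [236.5 227.3  56.6  78.8] [ 553.5 -245.5]
scene plate_front 0.87 [232.5 220.2  33.6  52.7] [ 533.3 -246.6]
scene plate_front 0.79 [166.9 259.   28.1  37.8] [ 568.9 -390.5]
scene block_pin 0.73 [236.1 228.5  54.9  73.4] [ 556.  -247.2]
cam [1145.  -385.2  840.3]
```

View pics/crops.png

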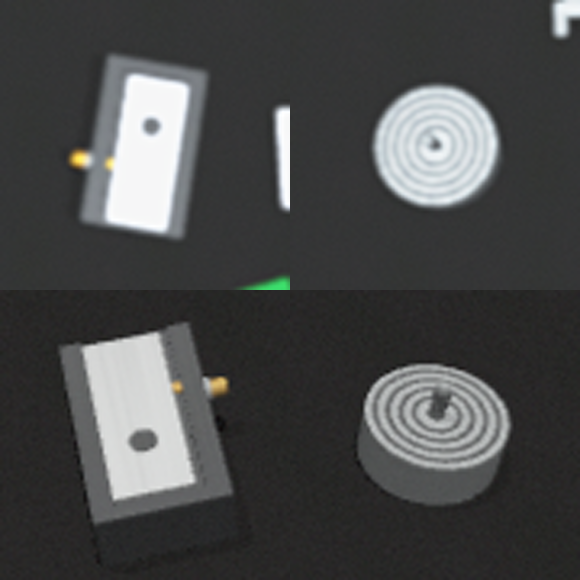

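The crop confirms that the bright plate with its hole lies in the block, with the brass pin on the left (+y) side. The grooved seat has an upright stud at its centre. Now I work out the approach move and the seat centre.

```bash
cat >> m.py <<'E'
def delta(target,yaw_deg):
    s=monitor.read_state();p=np.array(s['eef_pos']);r=s['eef_rot']
    from scipy.spatial.transform import Rotation as R
    M=R.from_euler('xyz',r).as_matrix()
    cur=np.degrees(np.arctan2(M[1,0],M[0,0]))
    print('pos',p,'yaw',cur,'tool delta',M.T@(np.array(target)-p),'turn(tool z)',-((yaw_deg-cur+180)%360-180),'F',s['wrist_force'],'t',s['clock'],'j6',s['joints'][5],'gap',s['finger_gap'],s['finger_force'])
E
python3 - <<'E'
from m import *
delta([524,-246,130],-9.97)
for k,(u,v) in(('top',(235,204)),('scene',(414,178))):
    c=imaging.camera(k);g=c['img'].min(2)
    w=np.zeros_like(g);w[v-32:v+32,u-32:u+32]=g[v-32:v+32,u-32:u+32]
    for th in((130,170,200) if k=='top' else (125,140)):
        m=cv2.morphologyEx((w>th).astype(np.uint8),cv2.MORPH_CLOSE,np.ones((5,5)))
        cs=max(cv2.findContours(m,0,cv2.CHAIN_APPROX_NONE)[0],key=cv2.contourArea)
        P=np.array([ray(c,*q[0],40)[:2] for q in cs]).astype(np.float32)
        print(k,th,cv2.fitEllipse(P))
        if k=='top': print(px(c,[562,162,40]),px(c,[562,162,69]))
E
```

```text
pos [ 185.4 -517.8  224.4] yaw 19.696595680232612 tool delta [ 410.4 -141.8   94.5] turn(tool z) 29.666595680232604 F [0.5 0.1 0.1] t 1.4 j6 -0.06656966120137747 gap 94.05048046812026 0.0
top 130 ((566.0755615234375, 167.5525665283203), (100.45072937011719, 101.56759643554688), 154.47689819335938)
[234.8 205.3] [232.7 203.7]
top 170 ((566.164306640625, 167.44383239746094), (97.18562316894531, 98.39447784423828), 163.3889923095703)
[234.8 205.3] [232.7 203.7]
top 200 ((565.9808959960938, 167.02333068847656), (94.92398834228516, 95.51193237304688), 74.81511688232422)
[234.8 205.3] [232.7 203.7]
scene 125 ((567.338134765625, 169.1912384033203), (96.81141662597656, 97.78054809570312), 6.3965229988098145)
scene 140 ((566.95458984375, 169.3451385498047), (96.07378387451172, 96.67315673828125), 155.16998291015625)
```

>>> arm_command([
  [0,60,-20,0,10],
  [0,120,-41,10,20],
  [0,180,-62,25,29.7],
  [0,240,-83,40,29.7],
  [0,300,-104,55,29.7],
  [0,355,-123,70,29.7],
  [0,395,-137,85,29.7],
  [0,410.4,-141.8,94.5,29.7],
  [0,410.4,-141.8,94.5,29.7],
  [0,410.4,-141.8,94.5,29.7],
  [0,410.4,-141.8,94.5,29.7],
])

```text
clock: 2.88
eef_pos: [523.4, -247.2, 130.8]
eef_rot: [3.141, -0.001, -0.176]
wrist_force: [-0.4, 0.1, -0.7]
finger_gap: 0.1
finger_force: 0.0
```

Run:
```python
from m import *
delta([524,-246,75],-9.97)
c=imaging.camera('scene');cv2.imwrite('pics/a.png',cv2.resize(c['img'][150:290,150:330,::-1],None,fx=4,fy=4,interpolation=cv2.INTER_CUBIC))
print(px(c,[524,-246,48]),px(c,[524,-246,111]))
```

```text
pos [ 523.4 -247.2  130.8] yaw -10.100228923114312 tool delta [ 0.3 -1.3 55.8] turn(tool z) -0.13022892311431633 F [-0.4  0.1 -0.7] t 2.875 j6 1.2426850195775232 gap 0.09778454737688032 0.0
[231.2 216.8] [227.9 196.7]
```

View pics/a.png

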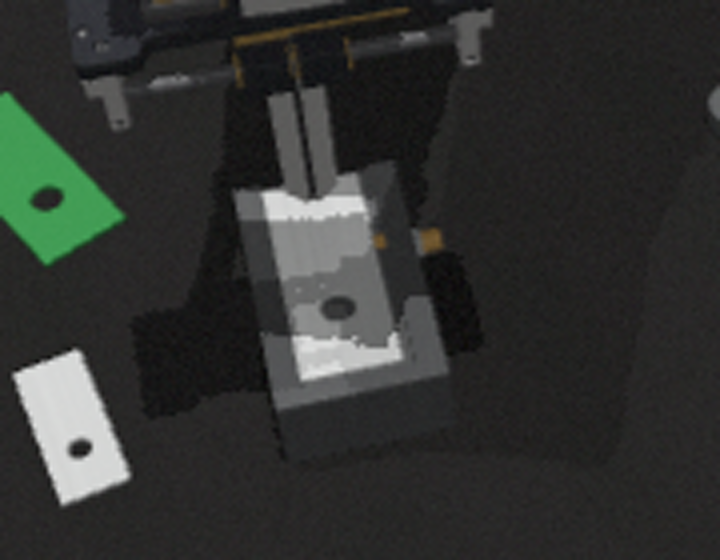

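The closed fingers hang over the plate's mid-line, and the tip at crop pixel (312,195) projects onto the plate middle. Descend.

>>> arm_command([
  [0,0.3,-1,25,0],
  [0,0.3,-1,45,0],
  [0,0.3,-1,55,0],
  [0,0.3,-1,58,0],
  [0,0.3,-1,58,0],
  [0,0.3,-1,58.6,0],
  [0,0.3,-1,59.2,0],
  [0,0.3,-1,59.8,0],
  [0,0.3,-1,60.4,0],
  [0,0.3,-1,61,0],
  [0,0.3,-1,61.6,0],
  [0,0.3,-1,61.6,0],
])

```text
clock: 4.42
eef_pos: [524.4, -245.0, 68.3]
eef_rot: [-3.142, 0.0, -0.175]
wrist_force: [-0.4, -1.1, 0.1]
finger_gap: 0.1
finger_force: 0.0
```

>>> arm_command([
  [0,0,0,0.5,0],
  [0,0,0,1.0,0],
  [0,0,0,1.5,0],
  [0,0,0,1.5,0],
])

```text
clock: 4.92
eef_pos: [524.5, -245.1, 67.3]
eef_rot: [3.141, -0.0, -0.175]
wrist_force: [-2.3, 0.3, 5.7]
finger_gap: 0.4
finger_force: 2.6
```

>>> arm_command([
  [0,0,0,0.3,0],
  [0,0,0,0.3,0],
])

```text
clock: 5.18
eef_pos: [524.6, -245.1, 67.3]
eef_rot: [3.141, -0.001, -0.175]
wrist_force: [-1.9, 2.6, 7.8]
finger_gap: 0.7
finger_force: 4.0
```

>>> arm_command([
  [0,0,0,0.3,0],
  [0,0,0,0.3,0],
])

```text
clock: 5.42
eef_pos: [524.7, -245.1, 67.3]
eef_rot: [3.141, -0.001, -0.174]
wrist_force: [-4.2, 1.2, 9.8]
finger_gap: 0.3
finger_force: 5.3
```

>>> arm_command([
  [0,-1,0,0,0],
  [0,-2.5,0,0,0],
  [0,-4,0,0,0],
  [0,-5.5,0,0,0],
  [0,-7,0,0,0],
  [0,-8.5,0,0,0],
  [0,-10,0,0,0],
])

```text
clock: 6.3
eef_pos: [515.5, -243.7, 67.3]
eef_rot: [3.141, -0.003, -0.175]
wrist_force: [1.8, -0.1, 6.4]
finger_gap: 0.7
finger_force: 3.1
```

Run:
```python
from m import *
delta([485,-238,67],-9.97)
for k in('scene','top'):
    c=imaging.camera(k);print(k,plate(c,48))
    if k=='scene': cv2.imwrite('pics/b.png',cv2.resize(c['img'][150:290,150:330,::-1],None,fx=4,fy=4,interpolation=cv2.INTER_CUBIC))
```

```text
pos [ 515.5 -243.7   67.3] yaw -10.000750165854111 tool delta [-31.   -0.3   0.2] turn(tool z) -0.030750165854101397 F [ 1.8 -0.1  6.4] t 6.3 j6 1.23930199180442 gap 0.7005254654521985 3.1190632277866825
scene (15609.604377902346, ((548.0850830078125, -240.41552734375), (98.49796295166016, 177.12457275390625), 78.61766815185547), array([[ 451.5, -271.2],
       [ 625.2, -306.2],
       [ 644.6, -209.6],
       [ 471. , -174.7]], dtype=float32))
top (450.09410986257717, ((501.9079895019531, -386.3135070800781), (35.41459274291992, 19.3381404876709), 0.3887453079223633), array([[ 484.1, -376.8],
       [ 484.3, -396.1],
       [ 519.7, -395.9],
       [ 519.5, -376.5]], dtype=float32))
```

View pics/b.png

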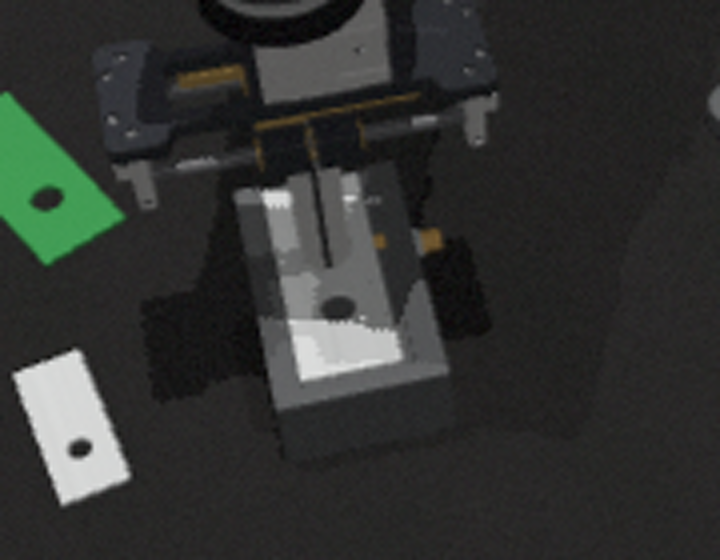

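The plate has not moved: its hole is still at crop pixel (338,306). The fingers slipped because the force fell to 6 N. Lift, go back, and press a little firmer, topping up the force while sliding.

>>> arm_command([
  [0,0,0,-2,0],
  [0,0,0,-4,0],
  [0,5,0,-4,0],
  [0,11,0,-4,0],
  [0,11,0,-2.5,0],
  [0,11,0,-1.9,0],
  [0,11,0,-1.3,0],
  [0,11,0,-0.7,0],
  [0,11,0,-0.1,0],
  [0,11,0,-0.1,0],
])

```text
clock: 7.75
eef_pos: [525.6, -245.3, 67.3]
eef_rot: [3.141, -0.001, -0.175]
wrist_force: [-2.8, 2.6, 10.0]
finger_gap: 0.7
finger_force: 4.6
```

>>> arm_command([
  [0,-0.5,0,0.2,0],
  [0,-1.2,0,0.3,0],
  [0,-2,0,0.4,0],
])

```text
clock: 8.12
eef_pos: [524.6, -245.3, 67.3]
eef_rot: [3.141, -0.004, -0.175]
wrist_force: [2.3, -0.5, 7.5]
finger_gap: 0.4
finger_force: 4.0
```

>>> arm_command([
  [0,0,0,0.3,0],
  [0,-0.3,0,0.5,0],
  [0,-0.6,0,0.5,0],
])

```text
clock: 8.5
eef_pos: [524.4, -245.2, 67.2]
eef_rot: [3.141, -0.005, -0.175]
wrist_force: [4.0, 0.1, 10.2]
finger_gap: 0.8
finger_force: 5.3
```

>>> arm_command([
  [0,-0.6,0,0.1,0],
  [0,-1.4,0,0.2,0],
  [0,-2.2,0,0.2,0],
  [0,-3,0,0.2,0],
])

```text
clock: 9.0
eef_pos: [521.6, -244.7, 67.2]
eef_rot: [3.14, -0.005, -0.175]
wrist_force: [5.0, 2.2, 12.2]
finger_gap: 0.4
finger_force: 5.9
```

```bash
cat > trk.py <<'E'
from m import *
# back edge of the plate along its axis, in scene camera: profile on lines beside hole
c=imaging.camera('scene');g=c['img'].min(2).astype(np.float32)
d=np.array([.985,-.173]);n=np.array([.173,.985]);ce=np.array([527,-246.5])
s=np.arange(-20,72,.5)
def prof(off):
    q=np.array([px(c,[*(ce+d*a+n*off),48]) for a in s],np.float32)
    return cv2.remap(g,q[:,0].reshape(1,-1),q[:,1].reshape(1,-1),cv2.INTER_LINEAR)[0]
e=[]
for off in(-15,-10,10,14):
    p=prof(off);i=np.argmin(np.diff(p[150 if 0 else 40:],1)+np.roll(np.diff(p[40:]),1)) ;e.append(s[40+i])
p=np.mean([prof(o) for o in(-3,0,3)],0);m=s>0
print('back edge s',e,'(62.5 at start)');
hi=np.where((s>-20)&(p<0.72*np.median(p[(s>-20)&(s<55)])))[0];print('dark s',s[hi][:60])
st=monitor.read_state();print(st['eef_pos'],st['wrist_force'],st['clock'])
E
python3 trk.py
```

```text
back edge s [np.float64(59.0), np.float64(59.5), np.float64(60.0), np.float64(59.0)] (62.5 at start)
dark s [14.5 15.  15.5 16.  16.5 17.  17.5 18.  18.5 19.  19.5 20.  20.5 21.
 21.5 22.  22.5 23.  23.5 24.  24.5 25.  25.5 26.  26.5 27. ]
[ 521.5 -244.7   67.2] [ 2.4  2.1 12.8] 9.05
```

It follows now. Continue in segments, watching force.

>>> arm_command([
  [0,-0.8,0,-0.15,0],
  [0,-1.8,0,-0.2,0],
  [0,-2.8,0,-0.2,0],
  [0,-3.8,0,-0.2,0],
  [0,-4.8,0,-0.2,0],
  [0,-5.8,0,-0.2,0],
])

```text
clock: 9.8
eef_pos: [515.7, -243.7, 67.2]
eef_rot: [3.141, -0.005, -0.175]
wrist_force: [4.0, 0.3, 11.1]
finger_gap: 0.3
finger_force: 5.4
```

>>> arm_command([
  [0,-1,0,0,0],
  [0,-2,0,0,0],
  [0,-3,0,0,0],
  [0,-4,0,0,0],
  [0,-5,0,0,0],
  [0,-6,0,0,0],
  [0,-7,0,0,0],
  [0,-8,0,0,0],
])

```text
clock: 10.8
eef_pos: [507.9, -242.3, 67.2]
eef_rot: [3.141, -0.005, -0.175]
wrist_force: [4.3, 1.3, 10.6]
finger_gap: 0.5
finger_force: 5.5
```

```bash
python3 trk.py
```

```text
back edge s [np.float64(46.5), np.float64(45.5), np.float64(45.5), np.float64(46.0)] (62.5 at start)
dark s [-19.5 -19.  -18.5 -18.  -17.5 -17.  -16.5 -16.  -15.5 -15.  -14.5 -14.
 -13.5  -0.5   0.    0.5   1.    1.5   2.    2.5   3.    3.5   4.    4.5
   5.    5.5   6.    6.5   7.    7.5   8.    8.5   9.    9.5  10.   10.5
  11.   11.5  12.   12.5  13.   13.5  14. ]
[ 507.7 -242.3   67.2] [ 3.8  1.8 12.9] 10.85
```

>>> arm_command([
  [0,-1,0,-0.1,0],
  [0,-2,0,-0.1,0],
  [0,-3,0,-0.1,0],
  [0,-4,0,-0.1,0],
  [0,-5,0,-0.1,0],
  [0,-6,0,-0.1,0],
  [0,-7,0,-0.1,0],
  [0,-8,0,-0.1,0],
  [0,-9,0,-0.1,0],
  [0,-10,0,-0.1,0],
])

```text
clock: 12.1
eef_pos: [498.0, -240.6, 67.3]
eef_rot: [3.141, -0.005, -0.175]
wrist_force: [4.1, 0.8, 10.2]
finger_gap: 0.3
finger_force: 5.3
```

>>> arm_command([
  [0,-1,0,0,0],
  [0,-2,0,0,0],
  [0,-3,0,0,0],
  [0,-4,0,0,0],
  [0,-5,0,0,0],
  [0,-6,0,0,0],
  [0,-7,0,0,0],
  [0,-8,0,0,0],
  [0,-9,0,0,0],
  [0,-10,0,0,0],
])

```text
clock: 13.35
eef_pos: [488.2, -238.8, 67.2]
eef_rot: [3.141, -0.005, -0.175]
wrist_force: [4.5, 0.5, 10.2]
finger_gap: 0.5
finger_force: 5.3
```

```bash
python3 trk.py
```

```text
back edge s [np.float64(26.0), np.float64(25.5), np.float64(25.5), np.float64(25.5)] (62.5 at start)
dark s [-19.5 -19.  -18.5 -18.  -17.5 -17.  -16.5 -16.  -15.5 -15.  -14.5 -14.
 -13.5 -13.  -12.5 -12.  -11.5 -11.  -10.5 -10.   -9.5  -9.   -8.5  -8.
  -7.5  -7.   -6.5]
[ 488.  -238.8   67.2] [ 3.   1.4 11.8] 13.4
```

>>> arm_command([
  [0,-1,0,0,0],
  [0,-2,0,0,0],
  [0,-3,0,0,0],
  [0,-4,0,0,0],
  [0,-5,0,0,0],
  [0,-6,0,0,0],
  [0,-7,0,0,0],
  [0,-8,0,0,0],
  [0,-9,0,0,0],
  [0,-9,0,0,0],
  [0,-8.5,0,-2,0],
  [0,-8,0,-10,0],
  [0,-8,0,-40,0],
  [0,-8,0,-80,0],
  [0.95,-8,0,-100,0],
  [1,-8,0,-100,0],
])

```text
clock: 15.4
eef_pos: [479.1, -237.2, 166.9]
eef_rot: [3.141, -0.002, -0.175]
wrist_force: [1.3, 0.2, 0.3]
finger_gap: 16.8
finger_force: 0.0
```

```bash
python3 trk.py
python3 - <<'E'
from m import *
for k,b in(('scene',(150,290,150,330)),('top',(150,290,300,480))):
    c=imaging.camera(k);print(k,plate(c,48))
    cv2.imwrite('pics/c_%s.png'%k,cv2.resize(c['img'][b[0]:b[1],b[2]:b[3],::-1],None,fx=3,fy=3,interpolation=cv2.INTER_CUBIC))
import cv2
cv2.imwrite('pics/c.png',np.vstack([cv2.imread('pics/c_scene.png'),cv2.imread('pics/c_top.png')])[:, :][:840])
cv2.imwrite('pics/c.png',cv2.resize(cv2.imread('pics/c.png'),None,fx=.7,fy=.7))
E
```

```text
back edge s [np.float64(16.5), np.float64(18.0), np.float64(16.5), np.float64(16.0)] (62.5 at start)
dark s [-19.5 -19.  -18.5 -18.  -17.5 -17.  -16.5]
[ 478.7 -237.   165.5] [-0.7  0.6 -1.1] 15.45
scene (6415.851630682824, ((481.99688720703125, -237.3244171142578), (50.72344207763672, 130.874267578125), 79.74757385253906), array([[ 413.1, -250.6],
       [ 541.9, -273.9],
       [ 550.9, -224. ],
       [ 422.1, -200.7]], dtype=float32))
top None
```

View pics/c.png

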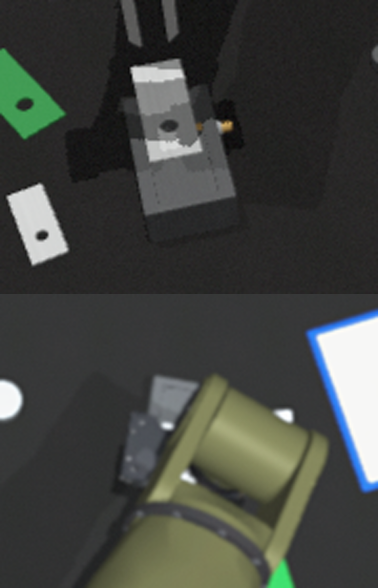

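The scene crop shows the plate protruding about 42 mm past the block's open end (front edge at crop (160,65), block edge near row 100). It is straight in the channel. Now open and descend around the overhang.

>>> arm_command([
  [0.9,-15,0.3,0,0],
  [0.9,-33.3,0.3,20,0],
  [0.9,-33.3,0.3,40,0],
  [0.9,-33.3,0.3,60,0],
  [0.9,-33.3,0.3,75,0],
  [0.9,-33.3,0.3,80,0],
  [0.9,-33.3,0.3,80,0],
])

```text
clock: 16.52
eef_pos: [446.0, -231.5, 85.5]
eef_rot: [-3.141, 0.0, -0.175]
wrist_force: [-0.5, 0.5, -0.1]
finger_gap: 84.3
finger_force: 0.0
```

Run:
```python
from m import *
delta([446,-231.7,46],-9.97)
c=imaging.camera('scene')
cv2.imwrite('pics/d.png',cv2.resize(c['img'][130:270,150:330,::-1],None,fx=4,fy=4,interpolation=cv2.INTER_CUBIC))
```

```text
pos [ 446.  -231.5   85.5] yaw -9.999238846127597 tool delta [ 0.1  0.2 39.5] turn(tool z) -0.02923884612758343 F [-0.5  0.5 -0.1] t 16.525 j6 1.1935632282150646 gap 84.25206142944587 0.0
```

View pics/d.png

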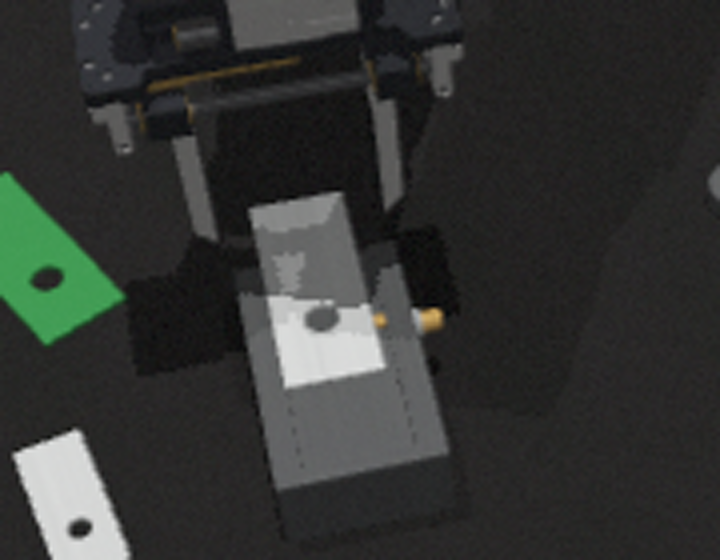

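The fingers straddle the overhanging end, tips at (208,238) and (393,208). Descend and close gently.

>>> arm_command([
  [0.9,0,0,12,0],
  [0.9,0,0,25,0],
  [0.9,0,0,34,0],
  [0.9,0,0,39.5,0],
  [0.9,0,0,39.5,0],
  [0.65,0,0,39.5,0],
  [0.6,0,0,39.5,0],
  [0.56,0,0,39.5,0],
  [0.5,0,0,39.5,0],
  [0.4,0,0,39.5,0],
  [0.4,0,0,39.5,0],
  [0.4,0,0,39.5,0],
], force=5)

```text
clock: 18.08
eef_pos: [446.0, -231.4, 46.1]
eef_rot: [-3.141, -0.0, -0.175]
wrist_force: [0.2, 2.5, 2.2]
finger_gap: 50.1
finger_force: 5.0
```

>>> arm_command([
  [0.4,0,0,0,0],
  [0.4,0,0,0,0],
  [0.4,0,0,-0.7,0],
  [0.4,0,0,-1.5,0],
  [0.4,0,0,-3,0],
  [0.4,0,0,-5,0],
  [0.4,0,0,-8,0],
  [0.4,0,0,-12,0],
  [0.4,0,0,-18,0],
  [0.4,0,0,-25,0],
  [0.4,0,0,-25,0],
  [0.4,0,0,-25,0],
], force=50)

```text
clock: 19.58
eef_pos: [445.9, -231.5, 71.0]
eef_rot: [-3.142, 0.0, -0.175]
wrist_force: [-0.1, 0.0, -1.6]
finger_gap: 48.6
finger_force: 50.0
```

Run:
```python
from m import *
delta([446,-231.7,150],-9.97)
c=imaging.camera('scene');print(plate(c,72))
cv2.imwrite('pics/e.png',cv2.resize(c['img'][130:270,150:330,::-1],None,fx=4,fy=4,interpolation=cv2.INTER_CUBIC))
```

```text
pos [ 445.9 -231.5   71. ] yaw -10.000803016500432 tool delta [  0.2   0.2 -79. ] turn(tool z) -0.03080301650044248 F [-0.1  0.  -1.6] t 19.575 j6 1.1935800208442047 gap 48.64871118330907 49.9993622303009
(6288.494202434551, ((482.59857177734375, -236.8683319091797), (50.6466178894043, 130.0357208251953), 79.4618911743164), array([[ 414. , -249.9],
       [ 541.9, -273.7],
       [ 551.2, -223.9],
       [ 423.3, -200.1]], dtype=float32))
```

View pics/e.png

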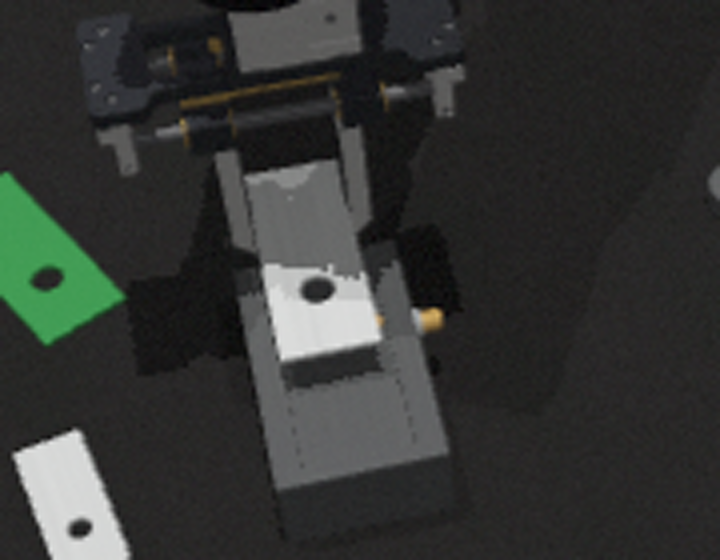

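The plate is held level, about 25 mm clear of the block. I carry it high over to just above the seat.

>>> arm_command([
  [0.4,0,0,-20,0],
  [0.4,0,-4,-45,0],
  [0.4,0,-20,-60,0],
  [0.4,-1,-45,-60,0],
  [0.4,-2,-75,-60,0],
  [0.4,-3,-108,-60,0],
  [0.4,-4,-142,-60,0],
  [0.4,-5,-176,-60,0],
  [0.4,-6,-210,-60,0],
  [0.4,-6.5,-244,-60,0],
  [0.4,-7,-278,-60,0],
  [0.4,-8,-312,-60,0],
  [0.4,-8.5,-345,-60,0],
  [0.4,-9,-373,-60,0],
  [0.4,-9.5,-393,-55,0],
  [0.4,-9.9,-407,-50,0],
  [0.4,-9.9,-414.6,-50,0],
  [0.4,-9.9,-414.6,-50,0],
  [0.4,-9.9,-414.6,-50,0],
])

```text
clock: 22.05
eef_pos: [508.2, 178.0, 121.2]
eef_rot: [-3.142, -0.0, -0.175]
wrist_force: [-0.8, -1.0, -2.3]
finger_gap: 48.2
finger_force: 50.0
```

```bash
cat > hole.py <<'E'
from m import *
import sys
top=float(sys.argv[1])  # offset of plate top above TCP z
s=monitor.read_state();p=np.array(s['eef_pos']);y=s['eef_rot'][2];d=np.array([np.cos(y),np.sin(y)]);n=np.array([np.sin(y),-np.cos(y)])
print('pos',p,'F',s['wrist_force'],s['finger_gap'],s['finger_force'],s['clock'])
for k in('scene','top'):
    c=imaging.camera(k);g=c['img'].min(2).astype(np.float32)
    zt=p[2]+top
    A,B=np.meshgrid(np.arange(30,105,.5),np.arange(-32,32,.5))
    q=np.array([px(c,[*(p[:2]+d*a+n*b),zt]) for a,b in zip(A.ravel(),B.ravel())],np.float32).reshape(*A.shape,2)
    w=cv2.remap(g,q[...,0],q[...,1],cv2.INTER_LINEAR)
    cv2.imwrite('pics/rect_%s.png'%k,cv2.resize(w,None,fx=3,fy=3))
    sub=(A>42)&(A<78)&(abs(B)<14);th=.65*np.median(w[sub])
    m=(sub&(w<th)).astype(np.uint8);N,l,st,ce=cv2.connectedComponentsWithStats(m)
    for i in range(1,N):
        if st[i,4]>150: print(k,'hole at tool x,y',30+ce[i][0]/2,-32+ce[i][1]/2,'diam',np.sqrt(st[i,4]/4*4/np.pi))
    # far end and sides
    r=w[34:94].mean(0);print('far end x',30+np.argmin(np.diff(r)[80:])/2+40)
    cc=w[:,110:125].mean(1);dd=np.diff(cc);print('sides',-32+np.argmax(dd)/2,-32+np.argmin(dd)/2)
E
python3 hole.py 1.5
python3 - <<'E'
from m import *
c=imaging.camera('scene')
a=cv2.resize(c['img'][100:240,320:500,::-1],None,fx=3,fy=3,interpolation=cv2.INTER_CUBIC)
b=cv2.imread('pics/rect_scene.png');o=np.zeros((420,540+b.shape[1]//2,3),np.uint8);o[:,:540]=a
b=cv2.resize(b,None,fx=.5,fy=.5);o[:b.shape[0],540:]=b;cv2.imwrite('pics/f.png',o)
E
```

```text
pos [508.2 178.  121.2] F [-0.8 -1.  -2.3] 48.24059666142354 49.999330043792725 22.05
scene hole at tool x,y 60.41460674157304 1.354494382022473 diam 16.83139324903241
far end x 100.5
sides -25.0 27.0
top hole at tool x,y 51.75454545454545 -7.793434343434342 diam 17.751810818109593
far end x 100.5
sides -24.0 28.5[ WARN:0@2.517] global loadsave.cpp:1063 imwrite_ Unsupported depth image for selected encoder is fallbacked to CV_8U.
```

View pics/f.png

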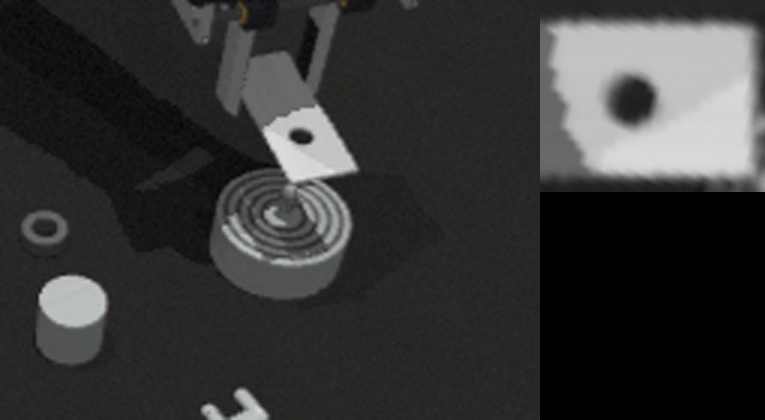

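The hole shows at crop (301,136) and the stud below it at (290,195). Both cameras agree on a correction of about 2.6 mm in y. I apply it, lower to just above the stud tip and check again.

>>> arm_command([
  [0.4,-1.3,-2.4,10,0],
  [0.4,-1.3,-2.4,22,0],
  [0.4,-1.3,-2.4,34,0],
  [0.4,-1.3,-2.4,41,0],
  [0.4,-1.3,-2.4,43,0],
  [0.4,-1.3,-2.4,43,0],
  [0.4,-1.3,-2.4,43,0],
])

```text
clock: 23.08
eef_pos: [507.5, 181.2, 78.4]
eef_rot: [-3.141, -0.001, -0.175]
wrist_force: [0.7, -0.3, -2.2]
finger_gap: 48.0
finger_force: 50.0
```

```bash
python3 hole.py 1.5 2>/dev/null
python3 - <<'E'
from m import *
c=imaging.camera('scene')
a=cv2.resize(c['img'][130:220,365:465,::-1],None,fx=5,fy=5,interpolation=cv2.INTER_CUBIC)
cv2.imwrite('pics/g.png',a)
s=monitor.read_state();print('stud tip px in crop',(px(c,[566.8,169,69])-[365,130])*5,(px(c,[566.8,169,64])-[365,130])*5)
E
```

```text
pos [507.5 181.2  78.4] F [ 0.7 -0.3 -2.2] 48.01163957485614 49.99938368797302 23.075
scene hole at tool x,y 60.110411899313505 0.9959954233409576 diam 16.679413674486074
far end x 100.0
sides -24.5 25.5
top hole at tool x,y 53.34642032332563 -6.851424172440339 diam 20.33431931864807
far end x 101.5
sides -22.5 28.5
stud tip px in crop [255.9 161.7] [253.8 169.7]
```

View pics/g.png

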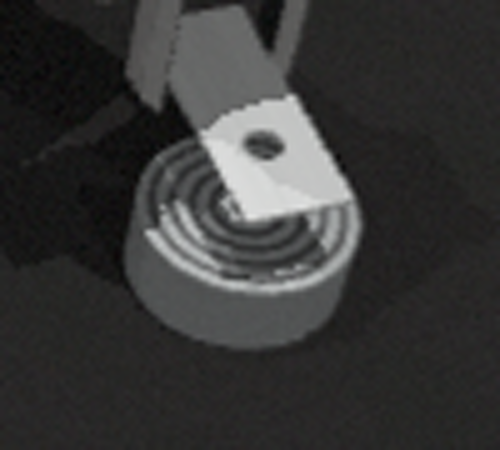

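The hole at (263,146) is over the stud tip: both cameras put it within about 1 mm of the seat centre. Lower onto the stud, watching force.

>>> arm_command([
  [0.4,0,0,3,0],
  [0.4,0,0,6,0],
  [0.4,0,0,8,0],
  [0.4,0,0,10,0],
  [0.4,0,0,12,0],
  [0.4,0,0,14,0],
  [0.4,0,0,16,0],
  [0.4,0,0,16,0],
])

```text
clock: 24.22
eef_pos: [507.2, 181.1, 61.9]
eef_rot: [3.142, 0.0, -0.175]
wrist_force: [0.2, 0.1, -1.1]
finger_gap: 48.3
finger_force: 50.0
```

>>> arm_command([
  [0.4,0,0,3,0],
  [0.4,0,0,6,0],
  [0.4,0,0,9,0],
  [0.4,0,0,12,0],
  [0.4,0,0,15,0],
  [0.4,0,0,17,0],
  [0.4,0,0,18.5,0],
  [0.4,0,0,18.5,0],
])

```text
clock: 25.22
eef_pos: [507.3, 181.1, 43.5]
eef_rot: [3.142, 0.0, -0.175]
wrist_force: [-0.4, 0.3, -1.4]
finger_gap: 48.3
finger_force: 50.0
```

>>> arm_command([
  [0.4,0,0,0.4,0],
  [0.4,0,0,0.8,0],
  [0.4,0,0,1.2,0],
  [0.4,0,0,1.6,0],
  [0.4,0,0,1.6,0],
])

```text
clock: 25.85
eef_pos: [507.3, 181.1, 41.9]
eef_rot: [-3.142, 0.0, -0.175]
wrist_force: [0.5, 0.2, -1.9]
finger_gap: 48.3
finger_force: 50.0
```

>>> arm_command([
  [0.4,0,0,0.4,0],
  [0.4,0,0,0.8,0],
  [0.4,0,0,0.8,0],
])

```text
clock: 26.22
eef_pos: [507.3, 181.1, 41.2]
eef_rot: [-3.142, -0.0, -0.175]
wrist_force: [0.6, 0.5, -0.9]
finger_gap: 48.4
finger_force: 50.0
```

>>> arm_command([
  [0.4,0,0,0.3,0],
  [0.4,0,0,0.6,0],
  [0.4,0,0,0.6,0],
])

```text
clock: 26.6
eef_pos: [507.6, 181.2, 41.0]
eef_rot: [-3.141, -0.001, -0.175]
wrist_force: [-1.8, -0.5, 4.9]
finger_gap: 47.9
finger_force: 50.0
```

Seated: the force rises to 5 N at the expected height. Release gently and lift clear.

>>> arm_command([
  [0.5,0,0,-0.2,0],
  [0.54,0,0,-0.2,0],
  [0.58,0,0,-0.2,0],
  [0.7,0,0,-0.2,0],
  [0.85,0,0,-0.2,0],
  [0.9,0,0,-0.2,0],
  [0.9,0,0,-0.2,0],
  [0.9,0,0,-5,0],
  [0.9,0,0,-20,0],
  [0.9,0,0,-45,0],
  [0.9,0,0,-80,0],
  [0.9,0,0,-120,0],
  [0.9,-40,0,-150,0],
  [0.9,-95,0,-160,0],
  [0.9,-120,0,-160,0],
  [0.9,-120,0,-160,0],
  [0.9,-120,0,-160,0],
], force=5)

```text
clock: 28.72
eef_pos: [390.0, 201.9, 201.1]
eef_rot: [-3.141, -0.001, -0.175]
wrist_force: [-0.3, 0.5, 0.3]
finger_gap: 85.0
finger_force: 0.0
```

Run:
```python
from m import *
s=monitor.read_state();print(s['eef_pos'],s['wrist_force'],s['clock'],s['finger_gap'])
c=imaging.camera('scene');print(plate(c,43))
cv2.imwrite('pics/z.png',cv2.resize(c['img'][110:310,310:510,::-1],None,fx=3,fy=3,interpolation=cv2.INTER_CUBIC))
for n in('bushing','collar','wrench'):
    r=trace(c,n)[0];print(n,np.array(r['rect']))
```

```text
[390.  201.9 201.1] [-0.3  0.5  0.3] 28.725 84.99853823313813
(6865.290172928711, ((543.1068725585938, 173.82009887695312), (55.39692306518555, 128.67018127441406), 80.28823852539062), array([[475. , 157.4],
       [601.8, 135.7],
       [611.2, 190.3],
       [484.4, 212. ]], dtype=float32))
bushing [345.1 207.9  27.5  30.9]
collar [335.  177.3  15.3  14.5]
wrench [419.6 267.   62.1  69.8]
```

View pics/z.png

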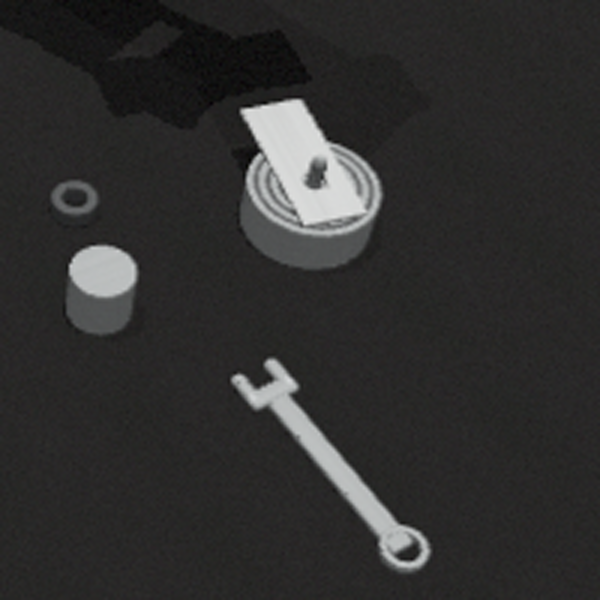

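The plate lies flat on the seat with the stud through its hole, at (316,170). The collar, bushing and wrench have not moved.

```bash
python3 -c "
from cell import job
print(job.sign_off())"
```

```text
the job is handed in; nothing more can be done
None
```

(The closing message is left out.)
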